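Prop the spares box open and put the bearing away

TASK

Lift the lid of the metal spares box by its black lug until the stay on the box's side drops behind its catch, and let the lid rest on the stay. Then put the steel ball bearing into the box under the propped lid, and leave the tape roll and the round tin where they are.

Things in the scene. Friction and masses are not known exactly. Their poses are not given: they have to be found in the camera images.
- spares_box: Fixed grey sheet-metal box, 190 (x) x 210 (y) x 80 mm high, 4 mm walls and floor, standing on the bench; origin at the centre of its underside. Its own -x side is the front (towards the robot), +x the back, where the lid is hinged: the hinge axis runs along the box's y at x = +95 mm, z = +84 mm. A steel rail with a small catch, on which the stay slides, runs along its right (-y) side and sticks out 26 mm with the stay.
- lid_lug (a point): Centre of the black plastic lug at the middle of the front edge of the steel lid: an upright disc 24 mm in diameter and 16 mm thick along the box's y, 225 mm from the hinge axis and 30 mm in front of the edge of the lid, on a 10 mm wide stem, level with the hinge axis (84 mm up) while the lid is shut. It is free on both sides, below and above; pinched on its two flat faces it can pivot between the fingers as the lid swings. The axes are the lid's.
- lid (a joint): Lid angle in rad: 0 shut, growing as the lug rises and goes back; stop at 1.52. 0.3 kg, swings freely. A 95 mm steel stay on the lid's right edge trails its roller foot along the rail; above about 1.33 the foot has dropped behind the catch, and the lid let down rests at about 1.26 (lug 298 mm above the bench, 26 mm behind the box's centre: front half open from above). Let go earlier, it falls shut.
- bearing_centre (a point): Centre (half-way up) of the steel ball bearing lying flat on the bench, a ring 47 mm in diameter with a small bore, 14 mm high, 0.12 kg, loose; z axis up.
- tape_roll: Roll of black tape, 60 mm in diameter, 19 mm high, lying flat; origin at the centre of its underside. Bystander.
- tin: Closed round tin, 53 mm in diameter, 22 mm high; origin at the centre of its underside. Bystander.
There are look-alikes about, which are no part of the job. What is shaped like the part that bears bearing_centre but orange is not meant.

How it is judged:
By the outcome, as a careful person would: the job done as asked, in the order asked, and still so for the second after the job is handed in, with the robot touching nothing.
It also fails if it takes over 69 s, if anything falls off the work surface, if the arm or the gripper's body presses on something with over 40 N, if the wrist force passes 120 N, or if a joint passes its speed limit or range.

ROBOT

A 7-joint arm with a two-finger parallel gripper is mounted at the origin on a cart in front of the work surface, level with it; the furniture and walls round the work are solid. World frame = base frame: x ahead of the robot, y to its left, z up, the work surface at z = 0. Lengths are in m, angles in rad, forces in N, time in s.
With the tool pointing down it reaches from about 0.425 to 0.825 m from the base axis. Payload 3.6 kg.
Tool frame: the origin (TCP) lies midway between the tips of the shut fingers; the grasp point (between the pads) lies 19 mm behind it (arm.hold_point_z is the distance from the TCP to the grasp point, in m); z points along the fingers, y is the line along which they close (so a half turn about z gives the same grasp; the last joint's range is limited). The gripper opens to 93 mm and grips with 3 to 60 N. Pads are 15 mm wide; open, the fingers measure 128 mm over their backs; the gripper's body (75 mm by 188 mm) begins 65 mm behind the grasp point.
Start: joints at [-1.163, 0.615, -0.013, 1.423, 0.008, 1.103, -0.04], TCP at [0.273, 0.59, 0.219] pointing down, gripper open.
Joint ranges: [-3.12, 3.12], [-0.3, 2.06], [-1.34, 1.32], [0.26, 2.42], [-1.36, 4.5], [0.01, 1.98], [-2.84, 2.84]. Speed limits (rad/s): [2.79, 2.79, 3.14, 3.14, 3.14, 3.14, 3.14].

INTERFACE

Orientations are given as a unit quaternion [x, y, z, w].
In Python, from plant import arm, eyes, regions_of, mark_of gives the robot as it stands.
- The arm moves only by the tool drive_tool, never from a script. Its argument "deltas" is a list of rows, each an object with "slide": the shift along the tool's x, y, z normalised to -1 to 1, where 1 is 0.8 m, a list of three; "dr": the turn, a rotation vector about the tool's x, y, z normalised to -1 to 1, where 1 is 120 degrees, a list of three; "gripper": the opening, from 0 (shut) to 1 (fully open). In form: [{"slide": [dx, dy, dz], "dr": [wx, wy, wz], "gripper": gripper}, ...]. A call has 1 to 12 rows; each row shifts and turns the commanded pose from where the row before left it, along the tool's axes as they then stand; what a row does not reach is not made up. A row lasts 1/8 s, in which the tool goes at most 62.5 mm and 10.7 degrees, less where a joint would pass 70% of its speed; a pose out of reach is approached as far as the arm can. A call with a number of a shift or a turn outside -1 to 1 is refused whole. A call with a gripper value outside its range is refused whole. The fingers move at their own pace and stop on an object; "force" is the grip in N (left out, the last holds). Time passes only in rows, so rows that do not move let the fingers close. It gives the time, the measured TCP pose, the force, the opening and the grip force at its end, in the units of the state.
- arm.get_obs(): the state, without advancing time (a new reading comes with each control period).
- eyes.capture(name): name is "scene" or "top"; returns a dict with "img" (400x640x3 uint8, red, green, blue), "fov_y" (degrees; the focal length in pixels is half the picture's height over the tangent of half this angle, whatever the lens; pixels are square), "cx", "cy" (the principal point, pixels), "xyz" and "rotation" of the camera in the world. Camera axes: x right, y down, z forward; pixel columns grow to the right and rows downward; lengths in m; the calibration is good to about 2 mm. A picture is of the moment at which its call begins. There is no depth.
- arm.close_job(): hands the job in; it is judged then, once.
Trained networks look in a picture, given as the dict that the camera call returned (one of the last four; its "shot" number tells which), for a name from the list of things; names that differ only in an ending like _2 or _b are one class to them, and where a whole thing is asked for, a point or a joint stands for the part that bears it (a point fixed in the world has none). Each returns a list of dicts, best first, with "score" (0 to 1); they miss things now and then, are a little off and sometimes report something else, mostly with a low value. They report only what shows in the picture. A call takes as long as a camera call. They do not tell look-alikes from the thing itself.
- regions_of(picture, query): "pixels" (400x640 bool, what is visible of it) and "rect" ([left, top, right, bottom] in pixels, round what is visible of it).
- mark_of(picture, query): "location" ([column, row] in pixels: a listed point, or the origin of a listed thing).
The state is a dict: "clock": time; "joints": joint angles; "dq": joint speeds; "joint_efforts": joint torques, N m; "position": TCP position; "tool_rot": TCP orientation; "ft_force": force on the tool from outside, world axes, zero at the start; "wrist_torque": the same for the moment, N m; "grip_width": finger opening in m; "gripper_force": force on a finger pad.
Only numpy, scipy, OpenCV 4.12 (cv2) and the standard library are available. Lean on these libraries where they do the work, as an engineer would, in place of code of your own. Each camera call takes 0.05 s, during which the arm holds its last target. There are 200 camera calls.

## Working session

There is one attempt and no reset: what is moved stays moved. The work goes in short steps, Python scripts to look and compute and a tool call to move; the robot and the scene stay as the last step left them, time stands still between calls to the robot, and variables do not carry over. Pictures are saved under pics/ and viewed, at most 10 in all, crops included, and the job is handed in when it is done.

Besides the shell and the picture viewer there is one more tool, called after ">>>" in YAML: its name, and indented under it one key for each argument. drive_tool: Moves the arm, as the interface text tells. Scaled input: -1 to 1 covers 0.8 m each way for a shift and 120 degrees each way for a turn. Its arguments: {"type":"object","properties":{"deltas":{"type":"array","items":{"type":"object","properties":{"slide":{"type":"array","items":{"type":"number"}},"dr":{"type":"array","items":{"type":"number"}},"gripper":{"type":"number"}}}},"force":{"type":"number"}},"required":["deltas"]}

```bash
mkdir -p pics
cat > h.py <<'E'
from plant import arm, eyes, regions_of, mark_of
import numpy as np, cv2
from scipy.spatial.transform import Rotation as R
def rot(c):
    r=np.array(c['rotation'],float)
    return r if r.shape==(3,3) else R.from_quat(r).as_matrix()
def ray(c,p):
    f=200/np.tan(np.radians(c['fov_y'])/2)
    d=rot(c)@np.array([(p[0]-c['cx'])/f,(p[1]-c['cy'])/f,1]);return np.array(c['xyz']),d
def at_z(c,p,z):
    o,d=ray(c,p);return o+d*(z-o[2])/d[2]
def tri(L):
    A=0;b=0
    for c,p in L:
        o,d=ray(c,p);d=d/np.linalg.norm(d);P=np.eye(3)-np.outer(d,d);A=A+P;b=b+P@o
    return np.linalg.solve(A,b)
def proj(c,X):
    f=200/np.tan(np.radians(c['fov_y'])/2);q=rot(c).T@(np.array(X)-c['xyz']);return q[:2]/q[2]*f+[c['cx'],c['cy']]
E
python3 - <<'E'
from h import *
np.set_printoptions(precision=4,suppress=True)
Z=dict(spares_box=0,lid_lug=.084,bearing_centre=.007,tape_roll=0,tin=0)
cs={n:eyes.capture(n) for n in('scene','top')}
for n,c in cs.items():
    cv2.imwrite(f'pics/{n}0.png',c['img'][:,:,::-1]);print(n,c['xyz'],c['fov_y'],c['cx'],c['cy'])
    for q in Z:
        for m in mark_of(c,q)[:3]: print(q,round(m['score'],2),m['location'],at_z(c,m['location'],Z[q]))
o=arm.get_obs();print(o['clock'],o['position'],o['tool_rot'],o['grip_width'],arm.hold_point_z)
E
```

```text
scene [-0.1074  0.8888  0.5006] 49.00052693476789 321.9369884827559 211.2188768275576
spares_box 0.67 [367.4, 197.6] [ 0.5866 -0.1111  0.    ]
lid_lug 0.62 [411.8, 177.7] [ 0.4635 -0.1443  0.084 ]
bearing_centre 0.94 [309.3, 282.8] [0.4004 0.3448 0.007 ]
bearing_centre 0.84 [265.4, 270.6] [0.5002 0.3727 0.007 ]
bearing_centre 0.62 [222.5, 284.5] [0.5251 0.4644 0.007 ]
tape_roll 0.43 [287.1, 240.5] [0.5714 0.2391 0.    ]
tin 0.56 [336.0, 260.3] [0.424  0.2321 0.    ]
top [0.4631 0.1721 0.9782] 53.97661706546702 316.0031617479828 198.01972336554002
spares_box 0.78 [424.8, 186.7] [ 0.5747 -0.107   0.    ]
lid_lug 0.59 [445.9, 236.6] [ 0.4516 -0.1294  0.084 ]
bearing_centre 0.85 [229.3, 212.1] [0.5065 0.3798 0.007 ]
bearing_centre 0.85 [244.5, 259.3] [0.3913 0.3396 0.007 ]
bearing_centre 0.73 [197.0, 199.6] [0.5368 0.4604 0.007 ]
tape_roll 0.62 [285.6, 191.1] [0.5606 0.2421 0.    ]
tin 0.69 [287.5, 239.8] [0.4394 0.2356 0.    ]
0.6 [0.2732 0.5898 0.2187] [ 0.2152  0.9766  0.     -0.    ] 0.0928939104057017 0.0188
```

View pics/scene0.png

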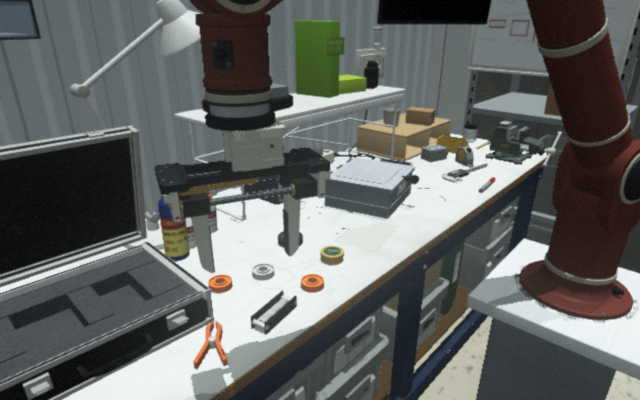

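View pics/top0.png

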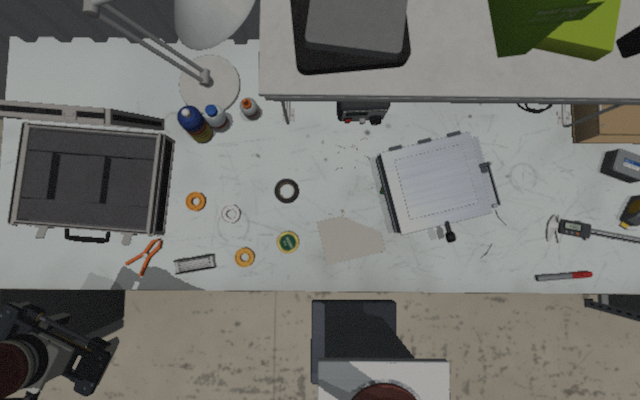

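The steel bearing is the grey ring at top (231,213) / scene (262,271); the orange rings are the look-alikes. The lug is at top (449,232), the box is yawed about 13°, and there is a shelf behind it. Next I refine these positions.

Run:
```python
from h import *
np.set_printoptions(precision=4,suppress=True)
cs={n:eyes.capture(n) for n in('scene','top')}
P={}
for n,c in cs.items():
    for q in ['lid','lid_lug','bearing_centre','spares_box']:
        for m in regions_of(c,q)[:3]:
            px=m['pixels'];v=np.argwhere(px)[:,::-1].astype(np.float32)
            col=c['img'][px].mean(0);cen=v.mean(0)
            print(n,q,round(m['score'],2),m['rect'],cen,len(v),col)
            if q in('lid','spares_box') and n=='top':
                r=cv2.minAreaRect(v);b=cv2.boxPoints(r);print(r,[at_z(c,p,.086)[:2] for p in b])
            if q=='bearing_centre' and col[0]-col[2]<30: P[n]=(c,cen);print('STEEL',at_z(c,cen,.007))
print('tri bearing',tri(P.values()))
lug=tri([(c,mark_of(c,'lid_lug')[0]['location']) for c in cs.values()]);print('lug',lug)
c=cs['top'];s=cs['scene']
for z in(.2,.3,.35,.4,.45,.5,.6):
    for p in((260,98),(400,98)):
        X=at_z(c,p,z);print(z,p,X,proj(s,X))
im=np.hstack([cv2.resize(s['img'][90:240,150:450],None,fx=2.6,fy=2.6,interpolation=cv2.INTER_CUBIC)]);cv2.imwrite('pics/crop1.png',im[:,:,::-1])
```

```text
scene lid 0.6 [327.3, 159.1, 419.1, 190.8] [375.0717 173.3115] 1939 [180.5905 188.4043 194.0072]
scene lid_lug 0.75 [328.3, 157.3, 421.9, 197.9] [374.8253 173.0792] 2084 [177.3556 185.0629 190.3695]
scene bearing_centre 0.87 [255.0, 260.0, 270.9, 283.2] [261.9651 271.5262] 344 [162.343  167.7471 165.2878]
STEEL [0.5029 0.3799 0.007 ]
scene bearing_centre 0.69 [295.3, 274.1, 324.0, 294.9] [311.68   283.5733] 375 [184.3467 123.9173  88.2053]
scene bearing_centre 0.57 [209.0, 275.5, 232.3, 294.3] [219.7441 283.5457] 383 [182.9164 120.2742  82.9321]
scene spares_box 0.63 [321.4, 156.0, 418.9, 218.4] [369.2643 185.9375] 4366 [126.0048 132.9927 136.0806]
top lid 0.65 [379.5, 133.5, 502.0, 242.6] [437.2831 184.2675] 8181 [144.3737 147.2703 150.9676]
((443.1986083984375, 190.33738708496094), (104.43608856201172, 104.18513488769531), 75.46554565429688) [array([0.6424, 0.0206]), array([ 0.7061, -0.2141]), array([ 0.4726, -0.2677]), array([ 0.4119, -0.0374])]
top lid_lug 0.62 [380.6, 133.4, 503.1, 243.7] [437.1744 184.3385] 8056 [144.7783 147.6823 151.4127]
top bearing_centre 0.75 [219.1, 205.7
[... 793 characters left out ...]
22 129.8136]
0.3 (260, 98) [0.6957 0.2682 0.3   ] [235.4942 110.1279]
0.3 (400, 98) [0.6983 0.0203 0.3   ] [309.3217  96.1641]
0.35 (260, 98) [0.6785 0.2612 0.35  ] [241.2848  87.8232]
0.35 (400, 98) [0.681  0.0315 0.35  ] [311.2024  77.6025]
0.4 (260, 98) [0.6614 0.2541 0.4   ] [247.3962  64.2827]
0.4 (400, 98) [0.6636 0.0427 0.4   ] [313.2171  57.7178]
0.45 (260, 98) [0.6443 0.247  0.45  ] [253.856   39.4007]
0.45 (400, 98) [0.6463 0.0539 0.45  ] [315.3808  36.3634]
0.5 (260, 98) [0.6271 0.2399 0.5   ] [260.6946  13.0591]
0.5 (400, 98) [0.6289 0.0651 0.5   ] [317.7105  13.3702]
0.6 (260, 98) [0.5928 0.2257 0.6   ] [275.6504 -44.5486]
0.6 (400, 98) [0.5943 0.0875 0.6   ] [322.951  -38.3503]
```

View pics/crop1.png

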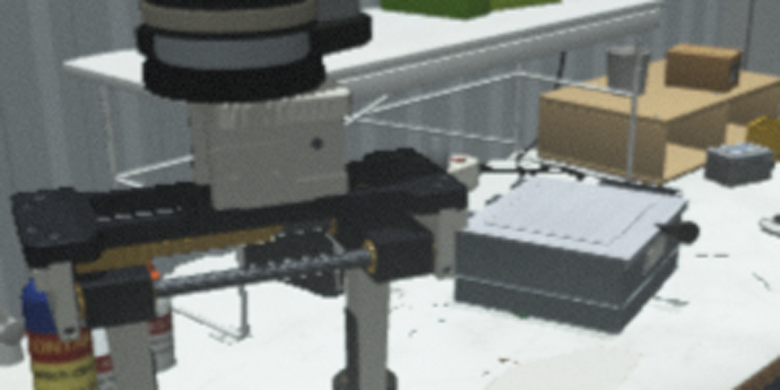

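```bash
cat > ov.py <<'E'
from h import *
def ov(c,x,y,a,fn,roi,k):
    l,t,r,b=roi;im=cv2.resize(c['img'][t:b,l:r],None,fx=k,fy=k,interpolation=cv2.INTER_CUBIC)[:,:,::-1].copy()
    M=R.from_euler('z',a,degrees=True).as_matrix()
    W=lambda p:M@np.array(p)+[x,y,0]
    def poly(ps,col):
        q=np.array([(proj(c,W(p))-[l,t]+.5)*k for p in ps]).astype(int);cv2.polylines(im,[q],True,col,1)
    poly([(-.095,-.105,0),(.095,-.105,0),(.095,.105,0),(-.095,.105,0)],(0,255,0))
    poly([(-.095,-.105,.086),(.095,-.105,.086),(.095,.105,.086),(-.095,.105,.086)],(0,0,255))
    for z in(.072,.096): poly([(-.130,-.008,z),(-.130,.008,z)],(255,0,255))
    cv2.imwrite(fn,im)
E
python3 - <<'E'
from ov import *
c=eyes.capture('top')
ov(c,.58,-.109,13.5,'pics/ov1.png',(360,110,520,260),5)
g=c['img'][215:250,440:462].max(2);v=np.argwhere(g<50)[:,::-1]+[440,215];print(v.mean(0),v.min(0),v.max(0),at_z(c,v.mean(0),.09))
E
```

```text
[449.30693069 233.87128713] [446 222] [454 241] [ 0.45783642 -0.1351798   0.09      ]
```

View pics/ov1.png

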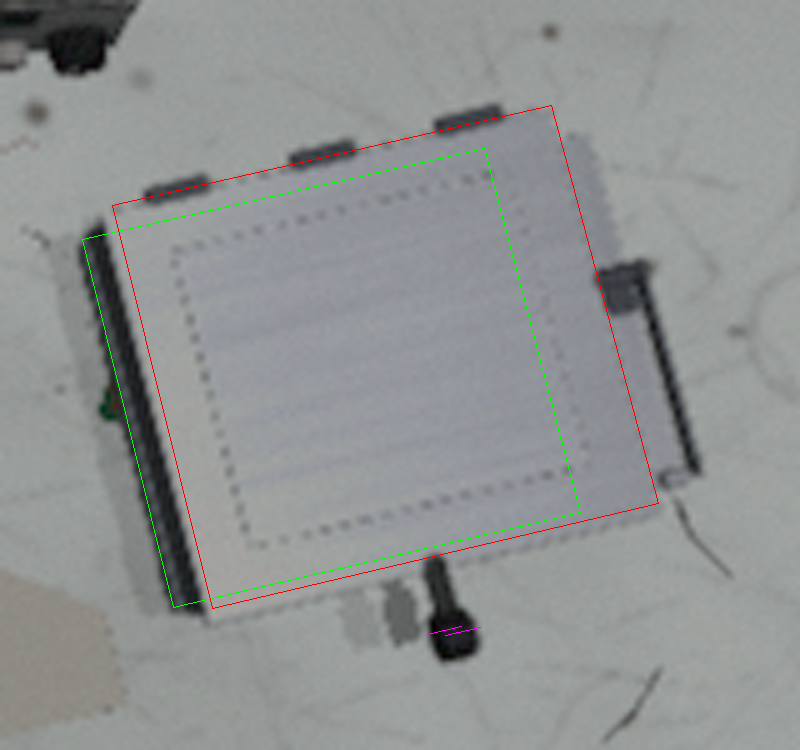

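The overlay fits: box at (0.580, -0.109), yaw 13.5°, lug at overlay (455,632), i.e. (0.4535, -0.1395). Starting to move.

```bash
cat > plan.py <<'E'
from h import *
import json
def plan(wps,g=1.0):
    """wps: list of (xyz, tool-y azimuth deg or None, rows); tool down (tilt corrected)"""
    o=arm.get_obs();p=np.array(o['position']);Q=R.from_quat(o['tool_rot']);out=[]
    for w in wps:
        T,az,n=np.array(w[0]),w[1],w[2]; gg=w[3] if len(w)>3 else g
        if az is None: y=Q.as_matrix()[:,1]; az=np.degrees(np.arctan2(y[1],y[0]))
        a=np.radians(az);y=np.array([np.cos(a),np.sin(a),0]);z=np.array([0,0,-1.])
        G=R.from_matrix(np.c_[np.cross(y,z),y,z]);
        for k in range(n,0,-1):
            s=np.round(Q.inv().apply((T-p)/k)/.8,3);d=np.round((Q.inv()*G).as_rotvec()/k/np.radians(120),3)
            p=p+Q.apply(s*.8);Q=Q*R.from_rotvec(d*np.radians(120))
            out.append({"slide":(s+0.).tolist(),"dr":(d+0.).tolist(),"gripper":gg})
    for i in range(0,len(out),12): print(json.dumps(out[i:i+12]).replace(' ',''))
    print(p)
def st():
    o=arm.get_obs();y=R.from_quat(o['tool_rot']).as_matrix();print('t',o['clock'],'p',np.round(o['position'],4),'az',np.degrees(np.arctan2(y[1,1],y[0,1])).round(1),'zaxis',y[:,2].round(3),'F',np.round(o['ft_force'],1),'w',o['grip_width'],'gf',o['gripper_force'])
E
python3 -c "
from plan import *
plan([((.46,.28,.22),0,6),((.4535,-.1395,.20),-76.5,9),((.4535,-.1395,.065),-76.5,5)])"
```

```text
[{"slide":[-0.062,-0.042,0.0],"dr":[0.0,0.0,0.09],"gripper":1.0},{"slide":[-0.069,-0.03,0.0],"dr":[0.0,0.0,0.091],"gripper":1.0},{"slide":[-0.074,-0.016,0.0],"dr":[0.0,0.0,0.09],"gripper":1.0},{"slide":[-0.075,-0.002,-0.001],"dr":[0.0,0.0,0.091],"gripper":1.0},{"slide":[-0.075,0.012,0.0],"dr":[0.0,0.0,0.09],"gripper":1.0},{"slide":[-0.07,0.027,-0.001],"dr":[0.0,0.0,0.091],"gripper":1.0},{"slide":[-0.058,-0.001,0.003],"dr":[0.0,0.0,0.071],"gripper":1.0},{"slide":[-0.058,0.008,0.003],"dr":[0.0,0.0,0.071],"gripper":1.0},{"slide":[-0.056,0.016,0.003],"dr":[0.0,0.0,0.071],"gripper":1.0},{"slide":[-0.053,0.024,0.003],"dr":[0.0,0.0,0.071],"gripper":1.0},{"slide":[-0.049,0.032,0.003],"dr":[0.0,0.0,0.071],"gripper":1.0},{"slide":[-0.044,0.039,0.003],"dr":[0.0,0.0,0.071],"gripper":1.0}]
[{"slide":[-0.037,0.045,0.002],"dr":[0.0,0.0,0.07],"gripper":1.0},{"slide":[-0.03,0.05,0.003],"dr":[0.0,0.0,0.071],"gripper":1.0},{"slide":[-0.023,0.053,0.002],"dr":[0.0,0.0,0.07],"gripper":1.0},{"slide":[0.0,0.0,0.034],"dr":[0.0,0.0,0.0],"gripper":1.0},{"slide":[0.0,0.0,0.034],"dr":[0.0,0.0,0.0],"gripper":1.0},{"slide":[0.0,0.0,0.034],"dr":[0.0,0.0,0.0],"gripper":1.0},{"slide":[0.0,0.0,0.034],"dr":[0.0,0.0,0.0],"gripper":1.0},{"slide":[0.0,0.0,0.033],"dr":[0.0,0.0,0.0],"gripper":1.0}]
[ 0.45322793 -0.13920742  0.06505343]
```

>>> drive_tool:
  deltas:
    - {"slide": [-0.062,-0.042,0.0],"dr": [0.0,0.0,0.088],"gripper": 1.0}
    - {"slide": [-0.069,-0.03,0.0],"dr": [0.0,0.0,0.088],"gripper": 1.0}
    - {"slide": [-0.074,-0.016,0.0],"dr": [0.0,0.0,0.088],"gripper": 1.0}
    - {"slide": [-0.075,-0.002,-0.001],"dr": [0.0,0.0,0.088],"gripper": 1.0}
    - {"slide": [-0.075,0.012,0.0],"dr": [0.0,0.0,0.088],"gripper": 1.0}
    - {"slide": [-0.07,0.027,-0.001],"dr": [0.0,0.0,0.088],"gripper": 1.0}
    - {"slide": [-0.058,-0.001,0.003],"dr": [0.0,0.0,0.071],"gripper": 1.0}
    - {"slide": [-0.058,0.008,0.003],"dr": [0.0,0.0,0.071],"gripper": 1.0}
    - {"slide": [-0.056,0.016,0.003],"dr": [0.0,0.0,0.071],"gripper": 1.0}
    - {"slide": [-0.053,0.024,0.003],"dr": [0.0,0.0,0.071],"gripper": 1.0}
    - {"slide": [-0.049,0.032,0.003],"dr": [0.0,0.0,0.071],"gripper": 1.0}
    - {"slide": [0,0,0],"dr": [0.0,0.0,0.0],"gripper": 1.0}

```text
clock: 2.75
position: [0.4674, 0.0455, 0.2088]
tool_rot: [0.911, 0.412, 0.0, 0.001]
ft_force: [-0.1, -0.2, -0.0]
grip_width: 0.0931
gripper_force: 0.0
```

```bash
python3 -c "
from plan import *
st();print(arm.get_obs()['joints'])
plan([((.4535,-.1395,.20),-76.5,5),((.4535,-.1395,.066),-76.5,5)])"
```

```text
t 2.75 p [0.4674 0.0455 0.2088] az -41.3 zaxis [ 0.001 -0.002 -1.   ] F [-0.1 -0.2 -0. ] w 0.0930844668339583 gf 0.0
[-0.53808925  0.38767542  0.54566767  1.95050505 -0.25712676  0.87094795
 -0.57884387]
[{"slide":[-0.037,0.028,0.002],"dr":[0.0,0.0,0.059],"gripper":1.0},{"slide":[-0.033,0.032,0.002],"dr":[0.0,0.0,0.059],"gripper":1.0},{"slide":[-0.029,0.036,0.002],"dr":[0.0,0.0,0.059],"gripper":1.0},{"slide":[-0.025,0.04,0.003],"dr":[0.0,0.0,0.058],"gripper":1.0},{"slide":[-0.019,0.042,0.002],"dr":[0.001,0.0,0.059],"gripper":1.0},{"slide":[0.0,0.0,0.034],"dr":[0.0,0.0,0.0],"gripper":1.0},{"slide":[0.0,0.0,0.033],"dr":[0.0,0.0,0.0],"gripper":1.0},{"slide":[0.0,0.0,0.034],"dr":[0.0,0.0,0.0],"gripper":1.0},{"slide":[0.0,0.0,0.033],"dr":[0.0,0.0,0.0],"gripper":1.0},{"slide":[0.0,0.0,0.034],"dr":[0.0,0.0,0.0],"gripper":1.0}]
[ 0.4538386  -0.13943448  0.06586425]
```

>>> drive_tool:
  deltas:
    - {"slide": [-0.037,0.028,0.002],"dr": [0.0,0.0,0.059],"gripper": 1.0}
    - {"slide": [-0.033,0.032,0.002],"dr": [0.0,0.0,0.059],"gripper": 1.0}
    - {"slide": [-0.029,0.036,0.002],"dr": [0.0,0.0,0.059],"gripper": 1.0}
    - {"slide": [-0.025,0.04,0.003],"dr": [0.0,0.0,0.058],"gripper": 1.0}
    - {"slide": [-0.019,0.042,0.002],"dr": [0.0,0.0,0.059],"gripper": 1.0}
    - {"slide": [0.0,0.0,0.034],"dr": [0.0,0.0,0.0],"gripper": 0.6}
    - {"slide": [0.0,0.0,0.033],"dr": [0.0,0.0,0.0],"gripper": 0.6}
    - {"slide": [0.0,0.0,0.034],"dr": [0.0,0.0,0.0],"gripper": 0.5}
    - {"slide": [0.0,0.0,0.033],"dr": [0.0,0.0,0.0],"gripper": 0.5}
    - {"slide": [0.0,0.0,0.034],"dr": [0.0,0.0,0.0],"gripper": 0.5}
    - {"slide": [0,0,0],"dr": [0,0,0],"gripper": 0.4}

```text
clock: 4.12
position: [0.4548, -0.1337, 0.0637]
tool_rot: [0.993, 0.122, -0.002, -0.001]
ft_force: [-0.2, 0.0, 0.9]
grip_width: 0.0408
gripper_force: 0.0
```

Run:
```python
from ov import *
from plan import st
st();c=eyes.capture('scene')
ov(c,.58,-.109,13.5,'pics/s2.png',(310,60,470,230),4)
```

```text
t 4.125 p [ 0.4548 -0.1337  0.0637] az -76.0 zaxis [-0.003  0.002 -1.   ] F [-0.2  0.   0.9] w 0.04082993822778348 gf 0.0
```

View pics/s2.png

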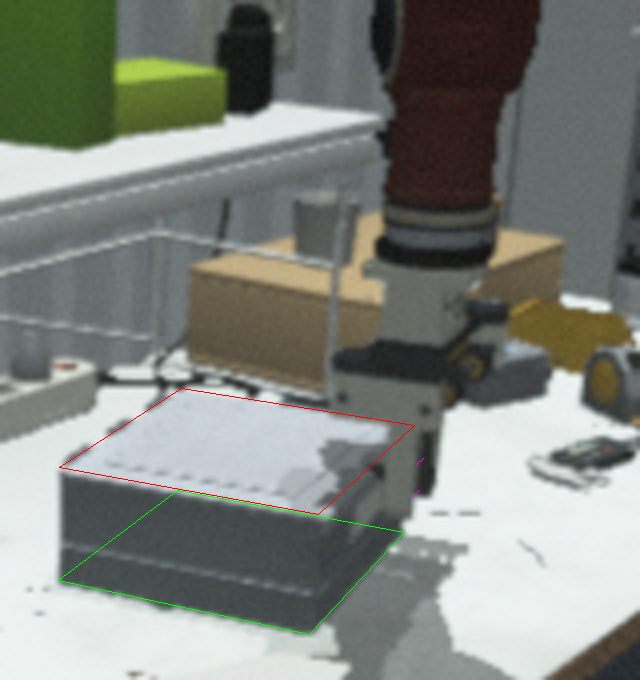

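Overlay matches in the scene view too; the fingers straddle the lug at about (425,490). I correct the lateral offset and close.

>>> drive_tool:
  deltas:
    - {"slide": [0,0.007,0],"dr": [0,0,-0.003],"gripper": 0.3}
    - {"slide": [0,0,0],"dr": [0,0,0],"gripper": 0.0}
    - {"slide": [0,0,0],"dr": [0,0,0],"gripper": 0.0}
    - {"slide": [0,0,0],"dr": [0,0,0],"gripper": 0.0}
    - {"slide": [0,0,0],"dr": [0,0,0],"gripper": 0.0}
  force: 20

```text
clock: 4.8
position: [0.4565, -0.1369, 0.0658]
tool_rot: [0.992, 0.125, -0.0, -0.003]
ft_force: [-1.0, 6.5, 6.2]
grip_width: 0.0162
gripper_force: 20.0
```

```bash
cat > arc.py <<'E'
from plan import *
def arc(p0,a0,ths,k):
    """world dir u toward back from hinge circle; grasp-point arc, tool kept down"""
    a=np.radians(13.5);u=np.array([np.cos(a),np.sin(a),0]);r=.225
    f=lambda t:-r*np.cos(t)*u+r*np.sin(t)*np.array([0,0,1])
    return [(np.array(p0)+f(t)-f(a0),-76.5,k,0.0) for t in ths]
E
python3 - <<'E'
from arc import *
st();p=arm.get_obs()['position']
plan(arc(p,0,np.arange(.12,1.45,.12),1))
E
```

```text
t 4.8 p [ 0.4565 -0.1369  0.0658] az -75.6 zaxis [-0.001  0.007 -1.   ] F [-1.   6.5  6.2] w 0.016191137551580397 gf 20.000954568386078
[{"slide":[0.002,0.0,-0.034],"dr":[-0.003,0.0,0.008],"gripper":0.0},{"slide":[0.006,0.0,-0.033],"dr":[0.0,0.0,0.0],"gripper":0.0},{"slide":[0.01,0.0,-0.032],"dr":[0.0,0.0,0.0],"gripper":0.0},{"slide":[0.014,0.0,-0.031],"dr":[0.0,0.0,0.0],"gripper":0.0},{"slide":[0.017,0.0,-0.029],"dr":[0.0,0.0,0.0],"gripper":0.0},{"slide":[0.021,0.0,-0.026],"dr":[0.0,0.0,0.0],"gripper":0.0},{"slide":[0.024,0.0,-0.024],"dr":[0.0,0.0,0.0],"gripper":0.0},{"slide":[0.026,0.0,-0.021],"dr":[0.0,0.0,0.0],"gripper":0.0},{"slide":[0.029,0.0,-0.018],"dr":[0.0,0.0,0.0],"gripper":0.0},{"slide":[0.031,-0.001,-0.014],"dr":[0.0,0.0,0.0],"gripper":0.0},{"slide":[0.032,0.0,-0.01],"dr":[0.0,0.0,0.0],"gripper":0.0},{"slide":[0.033,0.0,-0.007],"dr":[0.0,0.0,0.0],"gripper":0.0}]
[ 0.6468174 -0.0908286  0.2891458]
```

>>> drive_tool:
  deltas:
    - {"slide": [0.002,-0.001,-0.034],"dr": [0,0,0],"gripper": 0.0}
    - {"slide": [0.006,0.0,-0.033],"dr": [0.0,0.0,0.0],"gripper": 0.0}
    - {"slide": [0.01,0.0,-0.032],"dr": [0.0,0.0,0.0],"gripper": 0.0}
    - {"slide": [0.014,0.0,-0.031],"dr": [0.0,0.0,0.0],"gripper": 0.0}
    - {"slide": [0.017,0.0,-0.029],"dr": [0.0,0.0,0.0],"gripper": 0.0}
    - {"slide": [0.021,0.0,-0.026],"dr": [0.0,0.0,0.0],"gripper": 0.0}
    - {"slide": [0,0,0],"dr": [0,0,0],"gripper": 0}

```text
clock: 5.68
position: [0.5109, -0.123, 0.2139]
tool_rot: [0.992, 0.126, -0.0, -0.002]
ft_force: [-0.9, 5.7, -0.2]
grip_width: 0.0158
gripper_force: 20.0
```

Run:
```python
from arc import *
st()
p0=np.array([.4555,-.138,.066])
print([np.round(w[0],3) for w in arc(p0,0,[.72],1)])
plan(arc(p0,0,np.r_[np.arange(.84,1.37,.12),1.40],1))
```

```text
t 5.675 p [ 0.5109 -0.123   0.2139] az -75.5 zaxis [-0.001  0.005 -1.   ] F [-0.9  5.7 -0.2] w 0.015757952869510254 gf 19.999285340309143
[array([ 0.51 , -0.125,  0.214])]
[{"slide":[0.022,0.002,-0.025],"dr":[-0.002,0.0,0.008],"gripper":0.0},{"slide":[0.026,0.0,-0.021],"dr":[0.0,0.0,0.0],"gripper":0.0},{"slide":[0.029,0.0,-0.017],"dr":[0.0,0.0,0.0],"gripper":0.0},{"slide":[0.031,0.0,-0.014],"dr":[0.0,0.0,0.0],"gripper":0.0},{"slide":[0.032,0.0,-0.011],"dr":[0.0,0.0,0.0],"gripper":0.0},{"slide":[0.022,0.0,-0.004],"dr":[0.0,0.0,0.0],"gripper":0.0}]
[ 0.63723183 -0.09414308  0.28751755]
```

>>> drive_tool:
  deltas:
    - {"slide": [0.023,0,-0.024],"dr": [0,0,0],"gripper": 0.0}
    - {"slide": [0.026,0.0,-0.021],"dr": [0.0,0.0,0.0],"gripper": 0.0}
    - {"slide": [0.029,0.0,-0.017],"dr": [0.0,0.0,0.0],"gripper": 0.0}
    - {"slide": [0.031,0.0,-0.014],"dr": [0.0,0.0,0.0],"gripper": 0.0}
    - {"slide": [0.032,0.0,-0.011],"dr": [0.0,0.0,0.0],"gripper": 0.0}
    - {"slide": [0.022,0.0,-0.004],"dr": [0.0,0.0,0.0],"gripper": 0.0}
    - {"slide": [0,0,0],"dr": [0,0,0],"gripper": 0}
    - {"slide": [0,0,0],"dr": [0,0,0],"gripper": 0}

```text
clock: 6.68
position: [0.6366, -0.091, 0.2851]
tool_rot: [0.992, 0.125, -0.0, -0.003]
ft_force: [-0.5, 5.3, -2.1]
grip_width: 0.0155
gripper_force: 20.0
```

Run:
```python
from arc import *
st()
p=arm.get_obs()['position'];u=np.array([np.cos(np.radians(13.5)),np.sin(np.radians(13.5))])
h=np.array([.58,-.109])+.095*u
print('th',np.arctan2(p[2]+.019-.084,(h-p[:2])@u), np.hypot(p[2]+.019-.084,(h-p[:2])@u))
c=eyes.capture('scene');cv2.imwrite('pics/s3.png',cv2.resize(c['img'][60:230,310:470],None,fx=3.5,fy=3.5)[:,:,::-1])
```

```text
t 6.675 p [ 0.6366 -0.091   0.2851] az -75.6 zaxis [-0.001  0.005 -1.   ] F [-0.5  5.3 -2.1] w 0.015542584756698338 gf 19.998909831047058
th 1.409771364255981 0.22296376723908293
```

View pics/s3.png

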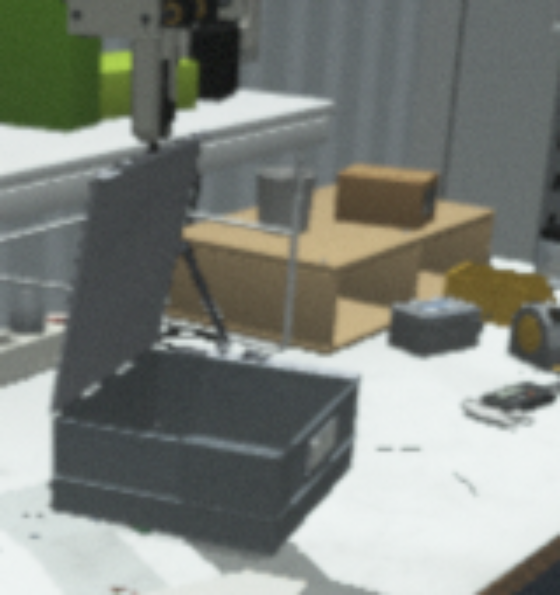

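The lid is open at about 1.41 rad, and the stay is visible at crop (205,290). Now I let it down onto the stay.

>>> drive_tool:
  deltas:
    - {"slide": [-0.008,0,0.0015],"dr": [0,0,0],"gripper": 0.0}
    - {"slide": [-0.008,0,0.0015],"dr": [0,0,0],"gripper": 0.0}
    - {"slide": [-0.008,0,0.002],"dr": [0,0,0],"gripper": 0.0}
    - {"slide": [-0.008,0,0.0025],"dr": [0,0,0],"gripper": 0.0}
    - {"slide": [-0.006,0,0.002],"dr": [0,0,0],"gripper": 0.0}
    - {"slide": [0,0,0],"dr": [0,0,0],"gripper": 0}
    - {"slide": [0,0,0],"dr": [0,0,0],"gripper": 0}

```text
clock: 7.6
position: [0.6074, -0.0984, 0.2782]
tool_rot: [0.992, 0.125, 0.001, -0.003]
ft_force: [-0.4, 6.1, -0.3]
grip_width: 0.0157
gripper_force: 20.0
```

```bash
cat > th.py <<'E'
from arc import *
st()
p=arm.get_obs()['position'];u=np.array([np.cos(np.radians(13.5)),np.sin(np.radians(13.5))])
h=np.array([.58,-.109])+.095*u
print('th',np.arctan2(p[2]+.019-.084,(h-p[:2])@u))
E
python3 th.py
```

```text
t 7.6 p [ 0.6074 -0.0984  0.2782] az -75.6 zaxis [ 0.001  0.006 -1.   ] F [-0.4  6.1 -0.3] w 0.015723840573531864 gf 20.000191926956177
th 1.2711107435430962
```

>>> drive_tool:
  deltas:
    - {"slide": [-0.005,0,0.002],"dr": [0,0,0],"gripper": 0.0}
    - {"slide": [-0.003,0,0.001],"dr": [0,0,0],"gripper": 0.0}
    - {"slide": [0,0,0],"dr": [0,0,0],"gripper": 0}
    - {"slide": [0,0,0],"dr": [0,0,0],"gripper": 0}

```text
clock: 8.1
position: [0.6055, -0.0989, 0.2776]
tool_rot: [0.992, 0.126, 0.006, -0.002]
ft_force: [5.9, 6.8, 2.3]
grip_width: 0.0162
gripper_force: 20.0
```

```bash
python3 th.py
```

```text
t 8.1 p [ 0.6055 -0.0989  0.2776] az -75.5 zaxis [ 0.011  0.006 -1.   ] F [5.9 6.8 2.3] w 0.016175009537527808 gf 20.009072721004486
th 1.2621226185806766
```

The stay takes the load (it resists at 1.262 rad). Releasing.

>>> drive_tool:
  deltas:
    - {"slide": [0.004,0,-0.001],"dr": [0,0,0],"gripper": 0.0}
    - {"slide": [0,0,0],"dr": [0,0,0],"gripper": 0.5}
    - {"slide": [0,0,0],"dr": [0,0,0],"gripper": 0.5}
    - {"slide": [0,0,0],"dr": [0,0,0],"gripper": 0.5}
    - {"slide": [0,0,-0.02],"dr": [0,0,0],"gripper": 0.5}
    - {"slide": [0,0,-0.04],"dr": [0,0,0],"gripper": 0.5}
    - {"slide": [0,0,-0.04],"dr": [0,0,0],"gripper": 0.5}
    - {"slide": [0,0,0],"dr": [0,0,0],"gripper": 0.5}

```text
clock: 9.1
position: [0.6056, -0.104, 0.3604]
tool_rot: [0.992, 0.124, 0.003, 0.002]
ft_force: [-0.7, 0.3, -0.4]
grip_width: 0.0465
gripper_force: 0.0
```

Run:
```python
from arc import *
st()
cs={n:eyes.capture(n) for n in('scene','top')}
c=cs['scene'];cv2.imwrite('pics/s4.png',cv2.resize(c['img'][30:330,170:470],None,fx=2,fy=2)[:,:,::-1])
a=np.radians(13.5);u=np.array([np.cos(a),np.sin(a),0])
for t in(1.26,1.35): print(t,proj(c,np.array([.58,-.109,.084])+.095*u-.225*np.cos(t)*u+[0,0,.225*np.sin(t)]))
print(mark_of(c,'lid_lug')[:1])
L=[]
for n,c in cs.items():
    for m in regions_of(c,'bearing_centre'):
        col=c['img'][m['pixels']].mean(0)
        if col[0]-col[2]<30: cen=np.argwhere(m['pixels'])[:,::-1].mean(0);L.append((c,cen));print(n,m['score'],at_z(c,cen,.007))
if len(L)>1: print(tri(L))
plan([((.5,-.05,.33),-76.5,3),((.502,.20,.25),-30,7),((.502,.378,.12),0,7),((.502,.378,.004),0,4)])
```

```text
t 9.1 p [ 0.6056 -0.104   0.3604] az -75.8 zaxis [ 0.007 -0.002 -1.   ] F [-0.7  0.3 -0.4] w 0.046502299569555816 gf 0.0
1.26 [365.26906495  95.16265509]
1.35 [358.72836808  92.56923388]
[{'location': [363.8, 94.2], 'score': 0.86}]
scene 0.88 [0.50161457 0.38066479 0.007     ]
top 0.5 [0.50229631 0.37626873 0.007     ]
[0.50329182 0.37765876 0.00469901]
[{"slide":[-0.037,-0.032,0.011],"dr":[0.0,0.0,0.002],"gripper":1.0},{"slide":[-0.037,-0.031,0.011],"dr":[0.0,0.001,0.002],"gripper":1.0},{"slide":[-0.036,-0.032,0.01],"dr":[-0.001,0.0,0.002],"gripper":1.0},{"slide":[0.011,-0.043,0.014],"dr":[0.0,0.0,-0.055],"gripper":1.0},{"slide":[0.016,-0.042,0.014],"dr":[0.0,0.0,-0.055],"gripper":1.0},{"slide":[0.02,-0.04,0.014],"dr":[0.0,0.0,-0.055],"gripper":1.0},{"slide":[0.025,-0.037,0.014],"dr":[0.0,0.0,-0.056],"gripper":1.0},{"slide":[0.029,-0.034,0.015],"dr":[0.0,0.0,-0.055],"gripper":1.0},{"slide":[0.032,-0.03,0.014],"dr":[0.0,0.0,-0.056],"gripper":1.0},{"slide":[0.036,-0.027,0.015],"dr":[0.0,0.0,-0.055],"gripper":1.0},{"slide":[0.028,-0.016,0.023],"dr":[0.0,0.0,-0.036],"gripper":1.0},{"slide":[0.029,-0.014,0.023],"dr":[0.0,0.0,-0.036],"gripper":1.0}]
[{"slide":[0.029,-0.011,0.023],"dr":[0.0,0.0,-0.036],"gripper":1.0},{"slide":[0.03,-0.009,0.023],"dr":[0.0,0.0,-0.036],"gripper":1.0},{"slide":[0.031,-0.007,0.023],"dr":[0.0,0.0,-0.035],"gripper":1.0},{"slide":[0.032,-0.005,0.023],"dr":[0.0,0.0,-0.036],"gripper":1.0},{"slide":[0.031,-0.002,0.024],"dr":[0.0,0.0,-0.035],"gripper":1.0},{"slide":[0.0,0.0,0.036],"dr":[0.0,0.0,0.0],"gripper":1.0},{"slide":[0.0,0.0,0.036],"dr":[0.0,0.0,0.0],"gripper":1.0},{"slide":[0.0,0.0,0.036],"dr":[0.0,0.0,0.0],"gripper":1.0},{"slide":[0.001,0.0,0.037],"dr":[0.0,0.0,0.0],"gripper":1.0}]
[0.50220356 0.37827031 0.00398514]
```

View pics/s4.png

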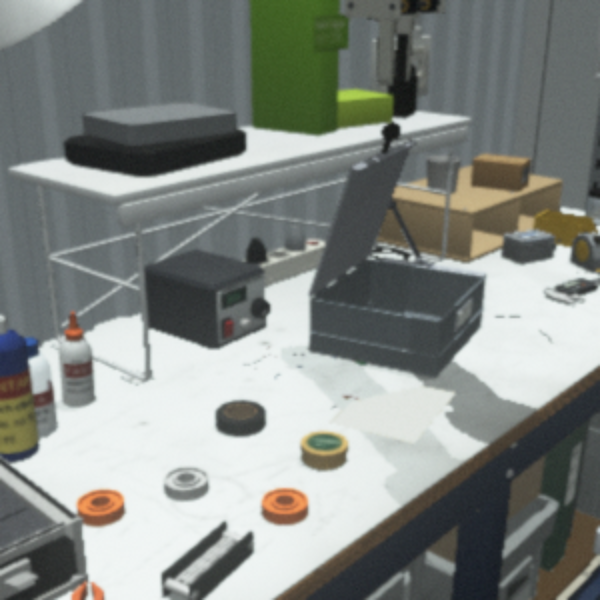

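The lid rests on the stay (lug at scene (364,94), predicted (365,95) for 1.26 rad). The steel ring has not moved. Going for it.

>>> drive_tool:
  deltas:
    - {"slide": [-0.037,-0.032,0.005],"dr": [0,0,0],"gripper": 0.75}
    - {"slide": [-0.037,-0.031,0.011],"dr": [0,0,0],"gripper": 0.75}
    - {"slide": [-0.036,-0.032,0.01],"dr": [0,0,0],"gripper": 0.75}
    - {"slide": [0.011,-0.043,0.014],"dr": [0.0,0.0,-0.055],"gripper": 0.75}
    - {"slide": [0.016,-0.042,0.014],"dr": [0.0,0.0,-0.055],"gripper": 0.75}
    - {"slide": [0.02,-0.04,0.014],"dr": [0.0,0.0,-0.055],"gripper": 0.75}
    - {"slide": [0.025,-0.037,0.014],"dr": [0.0,0.0,-0.056],"gripper": 0.75}
    - {"slide": [0.029,-0.034,0.015],"dr": [0.0,0.0,-0.055],"gripper": 0.75}
    - {"slide": [0.032,-0.03,0.014],"dr": [0.0,0.0,-0.056],"gripper": 0.75}
    - {"slide": [0.036,-0.027,0.015],"dr": [0.0,0.0,-0.055],"gripper": 0.75}
    - {"slide": [0.028,-0.016,0.023],"dr": [0.0,0.0,-0.036],"gripper": 0.75}
    - {"slide": [0.029,-0.014,0.023],"dr": [0.0,0.0,-0.036],"gripper": 0.75}

```text
clock: 10.85
position: [0.498, 0.2515, 0.2175]
tool_rot: [0.822, 0.57, -0.001, 0.0]
ft_force: [0.5, -0.8, -0.9]
grip_width: 0.0697
gripper_force: 0.0
```

Run:
```python
from plan import *
st();plan([((.5025,.378,.08),0,5,.75)])
```

```text
t 10.85 p [0.498  0.2515 0.2175] az -20.5 zaxis [-0.001 -0.001 -1.   ] F [ 0.5 -0.8 -0.9] w 0.0696941451479915 gf 0.0
[{"slide":[0.03,-0.01,0.034],"dr":[0.0,0.0,-0.034],"gripper":0.75},{"slide":[0.031,-0.008,0.034],"dr":[0.0,0.0,-0.034],"gripper":0.75},{"slide":[0.031,-0.006,0.035],"dr":[0.0,0.0,-0.034],"gripper":0.75},{"slide":[0.031,-0.003,0.034],"dr":[0.0,0.0,-0.034],"gripper":0.75},{"slide":[0.032,-0.001,0.035],"dr":[0.0,0.001,-0.035],"gripper":0.75}]
[0.50253196 0.3779653  0.07970323]
```

>>> drive_tool:
  deltas:
    - {"slide": [0.03,-0.01,0.034],"dr": [0.0,0.0,-0.034],"gripper": 0.75}
    - {"slide": [0.031,-0.008,0.034],"dr": [0.0,0.0,-0.034],"gripper": 0.75}
    - {"slide": [0.031,-0.006,0.035],"dr": [0.0,0.0,-0.034],"gripper": 0.75}
    - {"slide": [0.031,-0.003,0.034],"dr": [0.0,0.0,-0.034],"gripper": 0.75}
    - {"slide": [0.032,-0.001,0.03],"dr": [0.0,0.0,-0.035],"gripper": 0.75}
    - {"slide": [0,0,0],"dr": [0,0,0],"gripper": 0.75}
    - {"slide": [0,0,0],"dr": [0,0,0],"gripper": 0.75}

```text
clock: 11.72
position: [0.504, 0.376, 0.0857]
tool_rot: [0.709, 0.706, -0.0, 0.001]
ft_force: [-1.5, -0.2, 0.3]
grip_width: 0.0696
gripper_force: 0.0
```

Run:
```python
from plan import *
st();plan([((.5025,.378,.004),0,3,.75)])
```

```text
t 11.725 p [0.504  0.376  0.0857] az -0.3 zaxis [ 0.001 -0.001 -1.   ] F [-1.5 -0.2  0.3] w 0.0696009845523066 gf 0.0
[{"slide":[0.001,-0.001,0.034],"dr":[0.0,0.0,-0.001],"gripper":0.75},{"slide":[0.001,0.0,0.034],"dr":[0.0,0.0,-0.001],"gripper":0.75},{"slide":[0.001,-0.001,0.034],"dr":[0.0,0.001,0.0],"gripper":0.75}]
[0.50249209 0.37825041 0.00408045]
```

>>> drive_tool:
  deltas:
    - {"slide": [0.001,-0.001,0.034],"dr": [0.0,0.0,0],"gripper": 0.75}
    - {"slide": [0.001,0.0,0.034],"dr": [0.0,0.0,0],"gripper": 0.75}
    - {"slide": [0.001,-0.001,0.028],"dr": [0.0,0.0,0.0],"gripper": 0.75}
    - {"slide": [0,0,0],"dr": [0,0,0],"gripper": 0.75}
    - {"slide": [0,0,0],"dr": [0,0,0],"gripper": 0.75}

```text
clock: 12.35
position: [0.5032, 0.3795, 0.0104]
tool_rot: [0.708, 0.706, 0.001, 0.001]
ft_force: [-1.2, 0.5, 0.2]
grip_width: 0.0699
gripper_force: 0.0
```

Run:
```python
from plan import *
st()
```

```text
t 12.35 p [0.5032 0.3795 0.0104] az -0.2 zaxis [ 0.003  0.001 -1.   ] F [-1.2  0.5  0.2] w 0.06993852370578528 gf 0.0
```

>>> drive_tool:
  deltas:
    - {"slide": [-0.001,0,0.008],"dr": [0.0,0.0,0],"gripper": 0.75}
    - {"slide": [0,0,0],"dr": [0,0,0],"gripper": 0.0}
    - {"slide": [0,0,0],"dr": [0,0,0],"gripper": 0.0}
    - {"slide": [0,0,0],"dr": [0,0,0],"gripper": 0.0}
    - {"slide": [0,0,0],"dr": [0,0,0],"gripper": 0.0}
    - {"slide": [0,0,0],"dr": [0,0,0],"gripper": 0.0}
  force: 25

```text
clock: 13.1
position: [0.5019, 0.3793, 0.0025]
tool_rot: [0.708, 0.706, 0.0, 0.0]
ft_force: [0.2, 0.0, 0.5]
grip_width: 0.0461
gripper_force: 25.0
```

Run:
```python
from plan import *
st()
```

```text
t 13.1 p [0.5019 0.3793 0.0025] az -0.1 zaxis [ 0.001  0.    -1.   ] F [0.2 0.  0.5] w 0.0461169534033207 gf 25.002701128832996
```

Bearing gripped (46 mm). Lift and carry it to the front half of the box, with the tool leaning slightly away from the lid.

```bash
sed -i 's/z=np.array(\[0,0,-1.\])/tl=np.radians(w[4]) if len(w)>4 else 0.;z=np.array([-y[1]*np.sin(tl),y[0]*np.sin(tl),-np.cos(tl)])/' plan.py
python3 - <<'E'
from plan import *
plan([((.50,.37,.20),0,5,0.),((.48,.06,.22),-70,8,0.,8),((.5314,-.1207,.20),-76.5,5,0.,12)])
E
```

```text
[{"slide":[-0.002,0.0,-0.049],"dr":[0.0,0.0,0.0],"gripper":0.0},{"slide":[-0.002,-0.001,-0.049],"dr":[0.0,0.0,0.0],"gripper":0.0},{"slide":[-0.003,0.0,-0.05],"dr":[0.0,0.0,0.0],"gripper":0.0},{"slide":[-0.002,-0.001,-0.049],"dr":[0.0,0.0,-0.001],"gripper":0.0},{"slide":[-0.003,0.0,-0.05],"dr":[0.0,0.0,0.0],"gripper":0.0},{"slide":[-0.048,-0.003,-0.003],"dr":[-0.005,0.007,0.073],"gripper":0.0},{"slide":[-0.048,0.004,-0.004],"dr":[-0.005,0.007,0.073],"gripper":0.0},{"slide":[-0.047,0.012,-0.004],"dr":[-0.005,0.007,0.073],"gripper":0.0},{"slide":[-0.045,0.019,-0.005],"dr":[-0.005,0.007,0.073],"gripper":0.0},{"slide":[-0.041,0.025,-0.005],"dr":[-0.005,0.007,0.073],"gripper":0.0},{"slide":[-0.037,0.031,-0.006],"dr":[-0.005,0.008,0.072],"gripper":0.0},{"slide":[-0.031,0.037,-0.006],"dr":[-0.005,0.007,0.073],"gripper":0.0}]
[{"slide":[-0.026,0.041,-0.006],"dr":[-0.005,0.008,0.072],"gripper":0.0},{"slide":[-0.004,0.047,0.004],"dr":[-0.002,0.007,0.011],"gripper":0.0},{"slide":[-0.003,0.047,0.005],"dr":[-0.002,0.007,0.011],"gripper":0.0},{"slide":[-0.002,0.047,0.005],"dr":[-0.002,0.006,0.011],"gripper":0.0},{"slide":[-0.001,0.047,0.005],"dr":[-0.002,0.007,0.01],"gripper":0.0},{"slide":[0.0,0.047,0.005],"dr":[-0.001,0.006,0.011],"gripper":0.0}]
[ 0.53162219 -0.12103062  0.1999882 ]
```

>>> drive_tool:
  deltas:
    - {"slide": [-0.002,0.0,-0.049],"dr": [0.0,0.0,0.0],"gripper": 0.0}
    - {"slide": [-0.002,-0.001,-0.049],"dr": [0.0,0.0,0.0],"gripper": 0.0}
    - {"slide": [-0.003,0.0,-0.05],"dr": [0.0,0.0,0.0],"gripper": 0.0}
    - {"slide": [-0.002,-0.001,-0.049],"dr": [0.0,0.0,0],"gripper": 0.0}
    - {"slide": [-0.003,0.0,-0.05],"dr": [0.0,0.0,0.0],"gripper": 0.0}
    - {"slide": [-0.048,-0.003,-0.003],"dr": [-0.005,0.007,0.073],"gripper": 0.0}
    - {"slide": [-0.048,0.004,-0.004],"dr": [-0.005,0.007,0.073],"gripper": 0.0}
    - {"slide": [-0.047,0.012,-0.004],"dr": [-0.005,0.007,0.073],"gripper": 0.0}
    - {"slide": [-0.045,0.019,-0.005],"dr": [-0.005,0.007,0.073],"gripper": 0.0}
    - {"slide": [-0.041,0.025,-0.005],"dr": [-0.005,0.007,0.073],"gripper": 0.0}
    - {"slide": [-0.037,0.031,-0.006],"dr": [-0.005,0.008,0.072],"gripper": 0.0}
    - {"slide": [-0.031,0.037,-0.006],"dr": [-0.005,0.007,0.073],"gripper": 0.0}

```text
clock: 14.6
position: [0.4813, 0.0975, 0.2171]
tool_rot: [0.968, 0.244, 0.06, -0.01]
ft_force: [-0.5, 0.4, -1.1]
grip_width: 0.0458
gripper_force: 25.0
```

Run:
```python
from plan import *
st();plan([((.5314,-.1207,.20),-76.5,6,0.,12)])
```

```text
t 14.6 p [0.4813 0.0975 0.2171] az -61.7 zaxis [ 0.111  0.05  -0.993] F [-0.5  0.4 -1.1] w 0.04576323062222919 gf 24.98807266820222
[{"slide":[-0.013,0.045,0.002],"dr":[-0.003,0.007,0.02],"gripper":0.0},{"slide":[-0.011,0.045,0.003],"dr":[-0.003,0.007,0.02],"gripper":0.0},{"slide":[-0.009,0.046,0.003],"dr":[-0.003,0.007,0.021],"gripper":0.0},{"slide":[-0.007,0.046,0.003],"dr":[-0.002,0.007,0.02],"gripper":0.0},{"slide":[-0.005,0.047,0.003],"dr":[-0.003,0.007,0.021],"gripper":0.0},{"slide":[-0.003,0.046,0.003],"dr":[-0.002,0.006,0.02],"gripper":0.0}]
[ 0.53119507 -0.12054429  0.19975863]
```

>>> drive_tool:
  deltas:
    - {"slide": [-0.013,0.045,0.002],"dr": [-0.003,0.007,0.02],"gripper": 0.0}
    - {"slide": [-0.011,0.045,0.003],"dr": [-0.003,0.007,0.02],"gripper": 0.0}
    - {"slide": [-0.009,0.046,0.003],"dr": [-0.003,0.007,0.021],"gripper": 0.0}
    - {"slide": [-0.007,0.046,0.003],"dr": [-0.002,0.007,0.02],"gripper": 0.0}
    - {"slide": [-0.005,0.047,0.003],"dr": [-0.003,0.007,0.021],"gripper": 0.0}
    - {"slide": [-0.003,0.046,0.003],"dr": [-0.002,0.006,0.02],"gripper": 0.0}
    - {"slide": [0,0,0],"dr": [0,0,0],"gripper": 0}
    - {"slide": [0,0,0],"dr": [0,0,0],"gripper": 0}

```text
clock: 15.6
position: [0.5326, -0.1179, 0.1996]
tool_rot: [0.987, 0.12, 0.103, -0.013]
ft_force: [0.4, -0.7, -1.6]
grip_width: 0.0465
gripper_force: 25.0
```

Run:
```python
from plan import *
st();c=eyes.capture('scene');cv2.imwrite('pics/s5.png',cv2.resize(c['img'][60:230,300:470],None,fx=3.5,fy=3.5)[:,:,::-1])
plan([((.5314,-.1207,.03),-76.5,6,0.,12)])
```

```text
t 15.6 p [ 0.5326 -0.1179  0.1996] az -76.1 zaxis [ 0.201  0.051 -0.978] F [ 0.4 -0.7 -1.6] w 0.04650473423132377 gf 24.992958374787122
[{"slide":[-0.008,0.001,0.034],"dr":[0.0,0.0,0.001],"gripper":0.0},{"slide":[-0.008,0.001,0.035],"dr":[0.0,0.0,0.0],"gripper":0.0},{"slide":[-0.008,0.001,0.034],"dr":[0.0,0.0,0.001],"gripper":0.0},{"slide":[-0.008,0.0,0.035],"dr":[0.0,0.0,0.0],"gripper":0.0},{"slide":[-0.007,0.001,0.034],"dr":[-0.001,0.0,0.001],"gripper":0.0},{"slide":[-0.008,0.0,0.035],"dr":[0.0,0.0,0.0],"gripper":0.0}]
[ 0.53109933 -0.12077914  0.02986091]
```

View pics/s5.png

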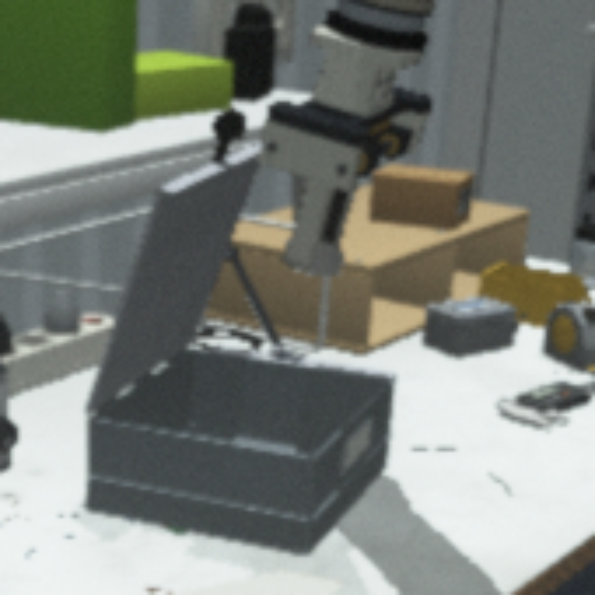

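The tool hovers over the front half of the box, leaning clear of the lid (lug at crop (228,125)). Descending.

>>> drive_tool:
  deltas:
    - {"slide": [-0.008,0.001,0.034],"dr": [0.0,0.0,0],"gripper": 0.0}
    - {"slide": [-0.008,0.001,0.035],"dr": [0.0,0.0,0.0],"gripper": 0.0}
    - {"slide": [-0.008,0.001,0.034],"dr": [0.0,0.0,0],"gripper": 0.0}
    - {"slide": [-0.008,0.0,0.035],"dr": [0.0,0.0,0.0],"gripper": 0.0}
    - {"slide": [-0.007,0.001,0.034],"dr": [0,0.0,0],"gripper": 0.0}
    - {"slide": [-0.008,0.0,0.035],"dr": [0.0,0.0,0.0],"gripper": 0.0}
    - {"slide": [0,0,0],"dr": [0,0,0],"gripper": 0}
    - {"slide": [0,0,0],"dr": [0,0,0],"gripper": 0}

```text
clock: 16.65
position: [0.5324, -0.1221, 0.0311]
tool_rot: [0.987, 0.12, 0.105, -0.012]
ft_force: [0.2, 0.3, -0.3]
grip_width: 0.0459
gripper_force: 25.0
```

Run:
```python
from plan import *
st()
```

```text
t 16.65 p [ 0.5324 -0.1221  0.0311] az -76.1 zaxis [ 0.203  0.049 -0.978] F [ 0.2  0.3 -0.3] w 0.04587712560580446 gf 24.99276139307767
```

Lower 8 mm more, release, then retreat along the tool axis (up and toward the robot).

>>> drive_tool:
  deltas:
    - {"slide": [-0.002,0,0.01],"dr": [0,0,0],"gripper": 0}
    - {"slide": [0,0,0],"dr": [0,0,0],"gripper": 0}
    - {"slide": [0,0,0],"dr": [0,0,0],"gripper": 0.7}
    - {"slide": [0,0,0],"dr": [0,0,0],"gripper": 0.7}
    - {"slide": [0,0,0],"dr": [0,0,0],"gripper": 0.7}
    - {"slide": [0,0,-0.03],"dr": [0,0,0],"gripper": 0.7}
    - {"slide": [0,0,-0.05],"dr": [0,0,0],"gripper": 0.7}
    - {"slide": [0,0,-0.06],"dr": [0,0,0],"gripper": 0.7}
    - {"slide": [0,0,-0.06],"dr": [0,0,0],"gripper": 0.7}
    - {"slide": [0,-0.07,0],"dr": [0,0,0],"gripper": 0.7}
    - {"slide": [0,-0.07,0],"dr": [0,0,0],"gripper": 0.7}
    - {"slide": [0,-0.07,0],"dr": [0,0,0],"gripper": 0.7}

```text
clock: 18.15
position: [0.4588, 0.0341, 0.1789]
tool_rot: [0.987, 0.119, 0.104, -0.013]
ft_force: [0.1, 0.2, -0.2]
grip_width: 0.0651
gripper_force: 0.0
```

>>> drive_tool:
  deltas:
    - {"slide": [0,-0.07,0],"dr": [0,0,0],"gripper": 0.7}
    - {"slide": [0,-0.07,0],"dr": [0,0,0],"gripper": 0.7}
    - {"slide": [0,-0.06,0],"dr": [0,0,0],"gripper": 0.7}
    - {"slide": [0,0,0],"dr": [0,0,0],"gripper": 0.7}
    - {"slide": [0,0,0],"dr": [0,0,0],"gripper": 0.7}

```text
clock: 18.77
position: [0.4211, 0.1873, 0.1785]
tool_rot: [0.987, 0.119, 0.104, -0.012]
ft_force: [0.5, -0.4, -0.4]
grip_width: 0.0647
gripper_force: 0.0
```

Run:
```python
from plan import *
st()
for n in('scene','top'):
    c=eyes.capture(n);m=mark_of(c,'lid_lug')[:1];print(n,m)
    for q in('tape_roll','tin'): print(q,[at_z(c,m['location'],0).round(3) for m in mark_of(c,q)[:1]])
    for m in mark_of(c,'bearing_centre'): print('b',m['location'],round(m['score'],2),at_z(c,m['location'],.011).round(3))
cv2.imwrite('pics/t6.png',cv2.resize(c['img'][90:290,180:520],None,fx=2.3,fy=2.3)[:,:,::-1])
```

```text
t 18.775 p [0.4211 0.1873 0.1785] az -76.2 zaxis [ 0.202  0.049 -0.978] F [ 0.5 -0.4 -0.4] w 0.06471460567377939 gf 0.0
scene []
tape_roll [array([0.571, 0.238, 0.   ])]
tin [array([0.433, 0.244, 0.   ])]
b [310.9, 283.4] 0.68 [0.392 0.349 0.011]
b [220.5, 281.4] 0.56 [0.532 0.464 0.011]
b [333.6, 257.7] 0.47 [0.423 0.241 0.011]
top [{'location': [466.8, 152.2], 'score': 0.7}]
tape_roll [array([0.563, 0.236, 0.   ])]
tin [array([0.437, 0.234, 0.   ])]
b [435.6, 202.7] 0.63 [ 0.534 -0.13   0.011]
b [195.6, 200.5] 0.56 [0.534 0.463 0.011]
```

View pics/t6.png

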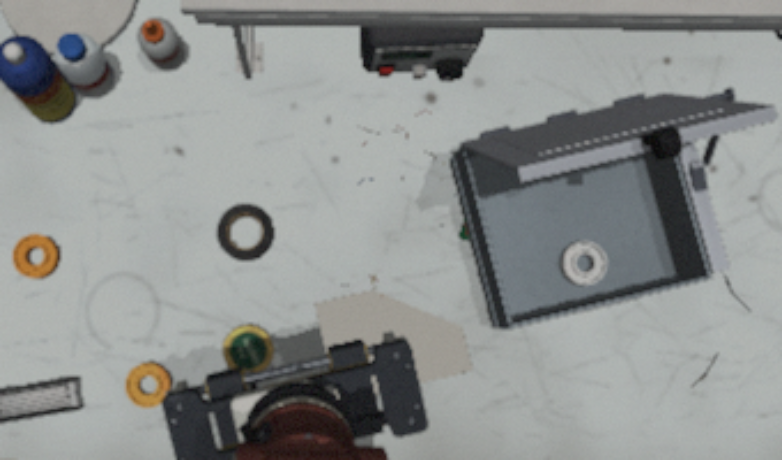

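The ring lies flat in the box at crop (585,262). The lid is propped with its lug at (662,142), and the tape roll and tin have not moved. Handing in.

```bash
python3 -c "
from plant import arm
print(arm.close_job())"
```

```text
the job is handed in; nothing more can be done
None
```

The job is handed in: the lid rests on its stay, the steel bearing lies flat in the box, the tape roll and tin were not moved, and the arm is clear (about 19 s of the 69 s used).

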